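# Open the latched splash-guard gate and draw out the flask

### The arm

A 6-joint arm with a two-finger parallel gripper is mounted at the origin on a cart in front of the work surface, level with it; the furniture and walls round the work are solid. World frame = base frame: x ahead of the robot, y to its left, z up, the work surface at z = 0. Lengths are in mm, angles in degrees, forces in N, time in s.
With the tool pointing down it reaches from about 375 to 750 mm from the base axis. Payload 9 kg.
Tool frame: the origin (TCP) lies midway between the tips of the shut fingers; the grasp point (between the pads) lies 19 mm behind it; z points along the fingers, y is the line along which they close (so a half turn about z gives the same grasp; the last joint's range is limited). The gripper opens to 85 mm and grips with 20 to 120 N. Pads are 22 mm wide; open, the fingers measure 114 mm over their backs; the gripper's body (76 mm by 85 mm) begins 54 mm behind the grasp point. The pads swing forward as they close: fully open they stand 13 mm farther back than shut.
Start: joints at [58.344, 5.964, 5.575, 89.605, 0, 77.527], TCP at [197.154, 566.716, 231.331] pointing down, gripper open.
Joint ranges: [-171.21, 171.21], [-48.23, 106.86], [-62.78, 66.21], [-105.2, 120.99], [-86.42, 89.51], [-180, 180]. Speed limits (degrees/s): [127.2, 127.2, 147.25, 180, 180, 180].

### API

Orientations are given as [roll, pitch, yaw] about the fixed x, y, z axes, in that order (R = Rz(yaw) Ry(pitch) Rx(roll)).
In Python, from plant import env gives the robot as it stands. The module is installed in compiled form; this text tells all that it offers.
- The arm moves only by the tool play_rows, never from a script. Its argument "rows" is a list of rows, each a list of 3 entries, a list of its own where there are three numbers: the shift along the tool's x, y, z each as a share of 0.1 m, from -1 to 1, then the turn, a rotation vector about the tool's x, y, z each as a share of pi rad, from -1 to 1, then the opening, from 0 (shut) to 1 (fully open). In form: [[[dx, dy, dz], [rx, ry, rz], grip], ...]. A call has 1 to 12 rows; each row shifts and turns the commanded pose from where the row before left it, along the tool's axes as they then stand; what a row does not reach is not made up. A row lasts 1/8 s, in which the tool goes at most 62.5 mm and 10.7 degrees, less where a joint would pass 70% of its speed; a pose out of reach is approached as far as the arm can. A call with a number of a shift or a turn outside -1 to 1 is refused whole. A call with a gripper value outside its range is refused whole. The fingers move at their own pace and stop on an object; "force" is the grip in N (left out, the last holds). Time passes only in rows, so rows that do not move let the fingers close. It gives the time, the measured TCP pose, the force, the opening and the grip force at its end, in the units of the state.
- env.read_state(): the state, without advancing time (a new reading comes with each control period).
- env.read_camera(name): name is "side" or "top"; returns a dict with "image" (420x560x3 uint8, red, green, blue), "fx", "fy", "cx", "cy" (pixels), "distortion" ([k1, k2, p1, p2, k3] as OpenCV has them; the pictures are not rectified), "view" (4x4, takes a point from world to camera coordinates). Camera axes: x right, y up, looking along -z (the intrinsics and any distortion apply to the point x, -y, -z); pixel columns grow to the right and rows downward; lengths in mm; the calibration is good to about 2 mm. A picture is of the moment at which its call begins. There is no depth.
- env.close_job(): hands the job in; it is judged then, once.
Trained networks look in a picture, given as the dict that the camera call returned (one of the last four; its "shot" number tells which), for a name from the list of things; names that differ only in an ending like _2 or _b are one class to them, and where a whole thing is asked for, a point or a joint stands for the part that bears it (a point fixed in the world has none). Each returns a list of dicts, best first, with "p" (0 to 1); they miss things now and then, are a little off and sometimes report something else, mostly with a low value. They report only what shows in the picture. A call takes as long as a camera call. They do not tell look-alikes from the thing itself.
- env.trace(label, picture): "pixels" (420x560 bool, what is visible of it) and "bbox" ([left, top, right, bottom] in pixels, round what is visible of it).
- env.tip_of(label, picture): "xy" ([column, row] in pixels: a listed point, or the origin of a listed thing).
The state is a dict: "clock": time; "joint_pos": joint angles; "joint_velocities": joint speeds; "effort": joint torques, N m; "position": TCP position; "tool_rot": TCP orientation; "contact_force": force on the tool from outside, world axes, zero at the start; "moment": the same for the moment, N m; "finger_gap": finger opening in mm; "gripper_force": force on a finger pad.
Only numpy, scipy, OpenCV 4.12 (cv2) and the standard library are available. Lean on these libraries where they do the work, as an engineer would, in place of code of your own. Each camera call takes 0.05 s, during which the arm holds its last target. There are 200 camera calls.

### The job

Press down the thumb lever on the front of the splash guard's gate to lift the latch bar out of its catch, and with the lever still held down draw the gate free, then swing it wide open. Then draw the flask carriage out through the gateway by its handle, all the way to its stop, with the flask still standing upright in its ring. Work gently: do not lean hard on the guard, gate or lever, do not upset the flask, and leave the things lying around where they are.

Things in the scene. Friction and masses are not known exactly. Their poses are not given: they have to be found in the camera images.
- guard: Fixed bench splash guard: a pen of aluminium posts and clear panels, 224 wide, 190 deep, 165 mm high, open on top, a gate in its front. Origin: on the bench in the middle of the gateway, in the plane of the front face; +x points into the pen, +y to its left, z up. It carries gate and latch; these bear 22 N from the fingers, more bends them.
- catch_notch (a point): Floor of the steel catch on the guard's right-hand (-y) front post, 111 mm above the bench. A flat gravity bar (190 x 14 x 6 mm), pivoted at the gate's hinge end and lying across its front, rests its nose here behind a 10 mm high horn and holds the gate shut, with about 5 mm of play at its free edge. A cap on the catch lets the nose rise about 15 mm and no more.
- plate_nominal (a point): Where the thumb lever's plate nominally is (fixed to the guard): middle of its upper face, gate shut: x -0.048, y -0.040, z 0.113 in its frame. But the gate hangs on height-adjustable hinges, up to 9 mm higher or lower with all it carries (not the catch): feel for it. The plate is 36 mm wide (y), reaches 20 to 76 mm in front of the gate and has a 6 mm turned-up lip at its outer edge to pull by.
- hinge_axis (a point): Point on the gate's upright hinge axis, at the left front post: x 0, y +0.090, z 0.110 in the guard's frame. The plate's middle is 130 mm from the axis along the gate and 48 mm in front of the gate's front face, in which the axis lies. The gate's top edge is nominally 138 mm high, the staple round the bar 151 mm, the guard's posts 165 mm.
- gate (a joint): Angle of the gate, rad: 0 shut, growing as its free edge swings out towards the robot (clockwise from above), stop at 1.9. Frame 171 mm wide, 110 mm high. It turns easily (0.06 N m of friction) and stays where it is left. Once it is 0.12 rad open the bar is clear of the catch for good.
- thumb_lever (a joint): Angle of the thumb lever, rad: 0 at rest, hard stop at 0.295 (plate's middle 16 mm lower). Its pin is square to the gate; the plate slopes up 0.12 rad to the gate's free edge at rest. A spring resists: 2 N starts it, 14 N takes it to the stop. At 7 N (0.11 rad, gate high) to 13 N (0.27, gate low) the bar clears the horn; 2 mm on it meets the cap and the force soars. Let go, the bar falls back.
- carriage (a joint): How far the flask carriage is drawn out, m: 0 fully in, stop at 0.14. It slides along -x of the guard on a low slideway (friction about 2 N) and cannot pass the shut gate.
- handle (a point): Middle of the carriage's handle, a horizontal round bar 12 mm thick along y, 75 mm above the bench, 60 mm free between two posts that stand on the front end of the carriage plate (top of the plate 21 mm above the bench). With the carriage in, it lies 30 mm behind the guard's front face. Fingers from above can close on it along x.
- seat (a point): Centre of the flask's seat on the carriage plate, 21 mm above the bench, 85 mm behind the handle: a grey locating ring, 70 mm inside, 10 mm high.
- flask_centre (a point): Clear conical flask, 64 mm across the foot, 112 mm high, about 0.12 kg, standing loose in the locating ring on the carriage; this point is on its axis 56 mm above its foot. z is its axis.
- vial: Small capped vial, 21 mm across, 51 mm high, standing on the bench to the right in front of the guard; leave it. Origin at its foot.
- beaker: Small empty glass beaker, 55 mm across, 70 mm high, standing on the bench to the right in front of the guard; leave it. Origin at its foot.
- timer: Flat bench timer, 68 x 77 x 16 mm, lying on the bench near its front edge; leave it. Origin at its underside.
Things that resemble listed ones, but are neither listed nor needed, are in the scene too. Leave any blue or pink look-alike of the part that bears flask_centre alone.

How it is judged (in metres and radians):
On the way, in this order (a step that is already met when the one before it is completed fails the run):
1. with the thumb lever held down, the gate is drawn so far that the lifted bar has passed over the horn of the catch (value of joint gate above 0.06 rad and value of joint thumb_lever above 0.08 rad), for 0.05 s.
2. the gate is swung wide open (80 degrees or more) (value of joint gate above 1.4 rad), for 0.2 s.
At the end, for the whole second after the job is handed in: The gate is open by 80 degrees or more, the carriage is drawn out to its stop (within 8 mm), and the flask stands upright in the carriage's ring (value of joint gate above 1.4 rad and value of joint carriage above 0.132 m and horizontal distance between flask_centre and seat below 0.012 m and angle between flask_centre's own z axis and vertical below 0.12 rad and z of flask_centre in the frame of seat below 0.07 m); the robot touches nothing.
It fails at once if the fingers press or pull on the guard, gate, bar or lever with more than 22 N (contact force between the fingers and guard above 22 N).
It fails at once if the flask is tipped by more than 20 degrees (angle between flask_centre's own z axis and vertical above 0.35 rad).
It fails at once if a bystander (vial, beaker, timer) is shifted by more than 20 mm (distance of any of vial, beaker, timer from where it was at the start of the episode above 0.02 m).
It also fails if it takes over 64 s, if anything falls off the work surface, if the arm or the gripper's body presses on something with over 40 N, if the wrist force passes 120 N, or if a joint passes its speed limit or range.

## Working session

There is one attempt and no reset: what is moved stays moved. The work goes in short steps, Python scripts to look and compute and a tool call to move; the robot and the scene stay as the last step left them, time stands still between calls to the robot, and variables do not carry over. Pictures are saved under pics/ and viewed, at most 10 in all, crops included, and the job is handed in when it is done.

Besides the shell and the picture viewer there is one more tool, called as a command line: name --argument value ..., lists and objects as JSON in quotes. play_rows: Moves the arm, as the interface text tells. Its arguments: {"type":"object","properties":{"rows":{"type":"array"},"force":{"type":"number"}},"required":["rows"]}

```bash
mkdir -p pics; cat > h.py <<'E'
import numpy as np, cv2
from plant import env
def K(p): return np.array([[p["fx"],0,p["cx"]],[0,p["fy"],p["cy"]],[0,0,1.]]),np.array(p["distortion"],float)
F=np.diag([1.,-1,-1])
def ray(p,uv):
    k,d=K(p);x=cv2.undistortPoints(np.array([[uv]],float),k,d)[0,0]
    V=np.array(p["view"]);R=V[:3,:3];t=V[:3,3]
    c=-R.T@t; r=R.T@F@np.array([x[0],x[1],1]); return c,r/np.linalg.norm(r)
def tri(pa,ua,pb,ub):
    c1,r1=ray(pa,ua);c2,r2=ray(pb,ub)
    s=np.linalg.lstsq(np.array([r1,-r2]).T,c2-c1,rcond=None)[0]
    a=c1+s[0]*r1;b=c2+s[1]*r2; return (a+b)/2,np.linalg.norm(a-b)
def atz(p,uv,z):
    c,r=ray(p,uv);return c+r*(z-c[2])/r[2]
def proj(p,X):
    k,d=K(p);V=np.array(p["view"]);X=np.atleast_2d(np.array(X,float));c=(V[:3,:3]@X.T+V[:3,3:]).T@F
    return cv2.projectPoints(c,np.zeros(3),np.zeros(3),k,d)[0][:,0]
def save(p,n,box=None,s=1):
    im=p["image"][...,::-1]
    if box: im=im[box[1]:box[3],box[0]:box[2]]
    cv2.imwrite("pics/"+n,cv2.resize(im,None,fx=s,fy=s,interpolation=cv2.INTER_CUBIC))
E
python3 - <<'E'
from h import *
P={n:env.read_camera(n) for n in("side","top")}
for n,p in P.items():
    save(p,n+"0.png"); V=np.array(p["view"]);print(n,-V[:3,:3].T@V[:3,3],V[2,:3])
for l in ["guard","catch_notch","plate_nominal","hinge_axis","handle","seat","flask_centre","vial","beaker","timer"]:
    d={}
    for n,p in P.items():
        r=env.tip_of(l,p); d[n]=r; print(l,n,[(np.round(q["xy"]).tolist(),round(q["p"],2)) for q in r[:4]])
    if d["side"] and d["top"]:
        X,e=tri(P["side"],d["side"][0]["xy"],P["top"],d["top"][0]["xy"]);print("   ",X.round(1),round(e,1))
print(env.read_state())
E
```

```text
side [382.05687677 624.50554269 648.77194348] [-0.19010673  0.7375578   0.64797216]
top [ 498.45266476   22.53036447 1228.80972885] [-0.06436431  0.01254507  0.99784761]
guard side [([262.0, 249.0], 0.86)]
guard top [([268.0, 202.0], 0.94), ([347.0, 244.0], 0.3)]
    [584.6  37.8   1.9] 1.8
catch_notch side [([277.0, 183.0], 0.62)]
catch_notch top [([317.0, 202.0], 0.82)]
    [578.  -66.7 107.6] 5.8
plate_nominal side [([286.0, 201.0], 0.56)]
plate_nominal top [([287.0, 221.0], 0.58)]
    [539.   -5.2 112.7] 2.0
hinge_axis side [([253.0, 243.0], 0.84)]
hinge_axis top [([221.0, 202.0], 0.91)]
    [571.  130.9 116.3] 7.1
handle side [([248.0, 223.0], 0.43)]
handle top [([269.0, 186.0], 0.79)]
    [613.4  34.8  71.8] 2.8
seat side []
seat top [([269.0, 150.0], 0.92)]
flask_centre side [([205.0, 214.0], 0.95), ([173.0, 298.0], 0.84), ([240.0, 307.0], 0.66)]
flask_centre top [([267.0, 147.0], 0.88), ([176.0, 210.0], 0.74), ([357.0, 143.0], 0.66)]
    [700.7  42.7  83.7] 8.1
vial side [([322.0, 208.0], 0.62)]
vial top [([343.0, 245.0], 0.5)]
    [ 485.7 -139.1   -7.3] 11.9
beaker side [([3
[... 202 characters left out ...]
7.9] 6.1
{'clock': 1.1, 'joint_pos': array([5.83443895e+01, 5.96453031e+00, 5.57429553e+00, 8.96056139e+01,
       6.54286948e-05, 7.75285420e+01]), 'joint_velocities': array([ 0.0121164 ,  0.0928522 , -0.0234999 , -0.05662225,  0.06373102,
        0.00373739]), 'effort': array([-2.78772823e-03, -5.56772661e+01,  5.03770137e+01,  1.17079820e-03,
       -2.41995258e-04, -9.24039938e-06]), 'position': array([197.14707628, 566.70824886, 231.324667  ]), 'tool_rot': array([1.79995932e+02, 8.32611329e-04, 1.60815847e+02]), 'contact_force': array([ 0.15981436,  0.22490381, -1.00646337]), 'moment': array([-0.03025407,  0.02196333,  0.03939706]), 'gripper_force': 0.0, 'finger_gap': 85.28797743944294}
```

View pics/side0.png

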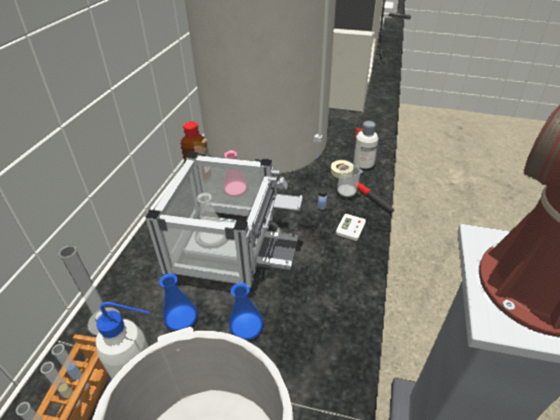

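View pics/top0.png

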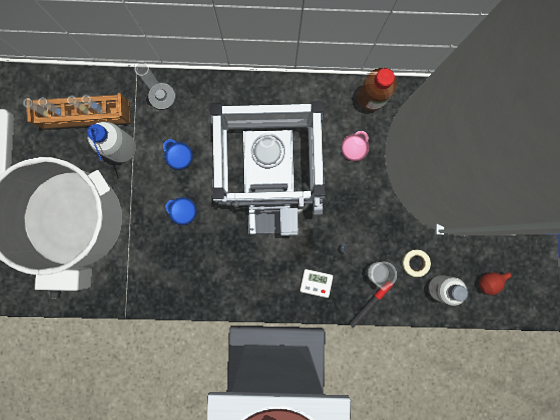

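The guard stands at side (215,215) and top (268,160), with the clear flask inside at side (208,215) and top (267,150). The look-alikes are blue at side (178,303) and (245,312), and pink at side (235,185). None of these is the flask I want, which is the clear one in the ring. The lever plate appears to be at side (287,202) and top (289,221); another plate-like thing sits at top (262,220). I'll check that in a close crop.

```bash
python3 - <<'E'
from h import *
P={n:env.read_camera(n) for n in("side","top")}
a=P["top"]["image"][90:250,200:340,::-1];b=P["side"]["image"][145:285,145:325,::-1]
a=cv2.resize(a,None,fx=3.5,fy=3.5,interpolation=cv2.INTER_CUBIC);b=cv2.resize(b,None,fx=3,fy=3,interpolation=cv2.INTER_CUBIC)
cv2.imwrite("pics/topc.png",a);cv2.imwrite("pics/sidec.png",b)
E
```

```text
(no output)
```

View pics/topc.png

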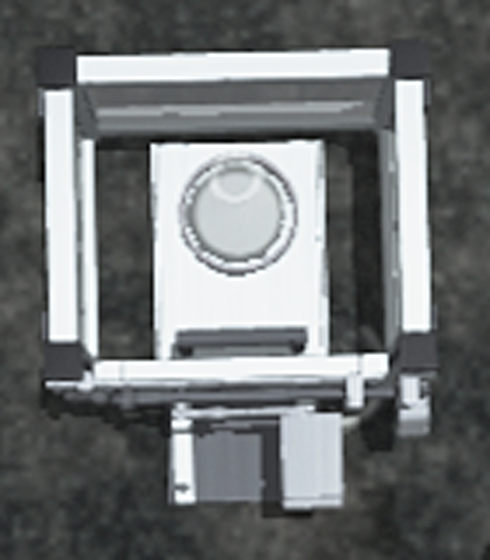

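View pics/sidec.png

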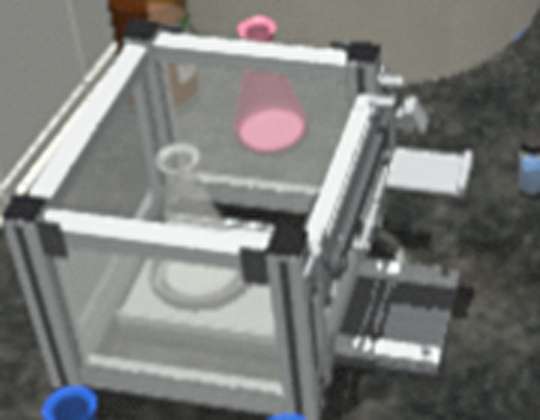

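```bash
cat > fit.py <<'E'
from h import *
from scipy.optimize import least_squares
P={n:env.read_camera(n) for n in("side","top")}
T=lambda x,y:(200+x/3.5-.36,90+y/3.5-.36)
S=lambda x,y:(145+x/3-.33,145+y/3-.33)
# local corners at z165: FL FR RL RR
L=np.array([[0,112,165],[0,-112,165],[190,112,165],[190,-112,165.]])
top=np.array([T(44,376),T(437,368),T(37,50),T(424,37)])
def pts(q,X):
    c,s=np.cos(q[2]),np.sin(q[2]);X=np.atleast_2d(X)
    return np.c_[q[0]+c*X[:,0]-s*X[:,1],q[1]+s*X[:,0]+c*X[:,1],X[:,2]]
side=np.array([S(308,240),S(380,48),S(5,205),S(142,20)])
def res(q): return np.r_[(proj(P["top"],pts(q,L))-top).ravel(),0.5*(proj(P["side"],pts(q,L))-side).ravel()]
r=least_squares(res,[585,38,0],loss="soft_l1")
if __name__=="__main__":
    q=r.x;print(q,np.degrees(q[2]));print(res(q).reshape(-1,2).round(1))
    for n,X in dict(catch=[0,-95,111],plate=[-48,-40,113],hinge=[0,90,110],handle=[30,0,75],seat=[115,0,21]).items(): print(n,pts(q,X).round(1),proj(P["top"],pts(q,X)).round(1),proj(P["side"],pts(q,X)).round(1))
    for a,b in [((313,458),(428,170)),((283,505),(465,193)),((343,505),(472,153)),((241,345),(0,0))]:
        if b[0]: print("plate",tri(P["top"],T(*a),P["side"],S(*b)))
    for l in ["vial","timer","beaker"]:
        t=env.trace(l,P["top"]);print(l,t[0]["bbox"],atz(P["top"],[(t[0]["bbox"][0]+t[0]["bbox"][2])/2,(t[0]["bbox"][1]+t[0]["bbox"][3])/2],30).round())
E
python3 fit.py
```

```text
[5.84145387e+02 3.38046233e+01 6.09431151e-02] 3.4917832841527385
[[-0.1  1.4]
 [ 0.7  0.3]
 [-0.4 -0.2]
 [ 0.9  0.5]
 [-1.8  1.8]
 [-0.3 -1.3]
 [-1.6  1.1]
 [-2.2 -0.7]]
catch [[589.9 -61.  111. ]] [[314.5 197.5]] [[269.7 182.7]]
plate [[538.7  -9.  113. ]] [[289.  221.3]] [[286.6 200. ]]
hinge [[578.7 123.6 110. ]] [[225.7 200.2]] [[248.9 241.7]]
handle [[614.1  35.6  75. ]] [[268.7 186.3]] [[246.7 221.7]]
seat [[698.9  40.8  21. ]] [[267.7 151.3]] [[211.3 234.9]]
plate (array([538.86965556,  -9.68637877, 109.00341342]), np.float64(3.202121617461353))
plate (array([509.57903867,   7.19155153, 107.95307486]), np.float64(4.971276943211906))
plate (array([511.47112568, -27.95631307, 115.21147919]), np.float64(3.0522417637097177))
vial [341.6, 240.2, 352.8, 253.1] [ 489. -142.   30.]
timer [304.1, 267.1, 327.0, 295.2] [411. -74.  30.]
beaker [367.3, 263.3, 398.7, 289.4] [ 426. -223.   30.]
```

The crops show the lever plate at top (289,221), or side (287,201). The darker piece at top (265,222) is just the low slideway. The two camera views agree on the guard pose: (584,34), yaw 3.5°. I'll write a row planner and make the approach.

```bash
cat > plan.py <<'E'
from h import *
from scipy.spatial.transform import Rotation as Ro
def plan(start,wps,g):
    # start/wps: x,y,z,yaw (tool down), wps + rows count
    cur=np.array(start,float);out=[]
    for *w,n in wps:
        w=np.array(w,float);d=(w-cur)/n
        for i in range(n):
            y=np.radians(cur[3]);c,s=np.cos(y),np.sin(y)
            out.append([[round((c*d[0]+s*d[1])/100,3),round((s*d[0]-c*d[1])/100,3),round(-d[2]/100,3)],[0,0,round(-d[3]/180,4)],g]);cur=cur+d
    print(len(out));print(str(out).replace(" ",""))
def here():
    s=env.read_state();return list(s["position"])+[s["tool_rot"][2]]
G0=np.array([584.1,33.8]);YAW=3.5
def loc(x,y):
    a=np.radians(YAW);return G0+[np.cos(a)*x-np.sin(a)*y,np.sin(a)*x+np.cos(a)*y]
if __name__=="__main__":
    h=here();p=loc(-58,-45);print(p)
    plan(h,[(360,270,231,h[3]+112.7,12)],0)
    plan((360,270,231,h[3]+112.7),[(*p,150,273.5,9)],0)
E
python3 plan.py
```

```text
[528.95536597 -14.65688122]
12
[[[np.float64(-0.209),np.float64(-0.189),np.float64(0.0)],[0,0,np.float64(-0.0522)],0],[[np.float64(-0.176),np.float64(-0.221),np.float64(0.0)],[0,0,np.float64(-0.0522)],0],[[np.float64(-0.137),np.float64(-0.246),np.float64(0.0)],[0,0,np.float64(-0.0522)],0],[[np.float64(-0.095),np.float64(-0.265),np.float64(0.0)],[0,0,np.float64(-0.0522)],0],[[np.float64(-0.051),np.float64(-0.277),np.float64(0.0)],[0,0,np.float64(-0.0522)],0],[[np.float64(-0.005),np.float64(-0.282),np.float64(0.0)],[0,0,np.float64(-0.0522)],0],[[np.float64(0.041),np.float64(-0.279),np.float64(0.0)],[0,0,np.float64(-0.0522)],0],[[np.float64(0.086),np.float64(-0.269),np.float64(0.0)],[0,0,np.float64(-0.0522)],0],[[np.float64(0.129),np.float64(-0.251),np.float64(0.0)],[0,0,np.float64(-0.0522)],0],[[np.float64(0.168),np.float64(-0.226),np.float64(0.0)],[0,0,np.float64(-0.0522)],0],[[np.float64(0.203),np.float64(-0.196),np.float64(0.0)],[0,0,np.float64(-0.0522)],0],[[np.float64(0.232),np.float64(-0.16),np.float64(0.0)],[0,0,np.float64(-0.0522)],0]]
9
[[[np.float64(0.327),np.float64(-0.168),np.float64(0.09)],[0,0,np.float64(0.0)],0],[[np.float64(0.327),np.float64(-0.168),np.float64(0.09)],[0,0,np.float64(0.0)],0],[[np.float64(0.327),np.float64(-0.168),np.float64(0.09)],[0,0,np.float64(0.0)],0],[[np.float64(0.327),np.float64(-0.168),np.float64(0.09)],[0,0,np.float64(0.0)],0],[[np.float64(0.327),np.float64(-0.168),np.float64(0.09)],[0,0,np.float64(0.0)],0],[[np.float64(0.327),np.float64(-0.168),np.float64(0.09)],[0,0,np.float64(0.0)],0],[[np.float64(0.327),np.float64(-0.168),np.float64(0.09)],[0,0,np.float64(0.0)],0],[[np.float64(0.327),np.float64(-0.168),np.float64(0.09)],[0,0,np.float64(0.0)],0],[[np.float64(0.327),np.float64(-0.168),np.float64(0.09)],[0,0,np.float64(0.0)],0]]
```

play_rows --rows '[[[-0.21, -0.19, 0], [0, 0, -0.0522], 0], [[-0.176, -0.22, 0], [0, 0, -0.0522], 0], [[-0.137, -0.246, 0], [0, 0, -0.0522], 0], [[-0.095, -0.265, 0], [0, 0, -0.0522], 0], [[-0.05, -0.277, 0], [0, 0, -0.0522], 0], [[-0.005, -0.28, 0], [0, 0, -0.0522], 0], [[0.04, -0.28, 0], [0, 0, -0.0522], 0], [[0.086, -0.27, 0], [0, 0, -0.0522], 0], [[0.13, -0.25, 0], [0, 0, -0.0522], 0], [[0.168, -0.226, 0], [0, 0, -0.0522], 0], [[0.203, -0.196, 0], [0, 0, -0.0522], 0], [[0.232, -0.16, 0], [0, 0, -0.0522], 0]]'

```text
clock: 2.95
position: [360.4, 269.4, 231.5]
tool_rot: [-180.0, 0.0, -86.1]
contact_force: [-0.3, -0.0, 0.2]
finger_gap: 0.0
gripper_force: 0.0
```

play_rows --rows '[[[0.327, -0.168, 0.09], [0, 0, 0], 0], [[0.327, -0.168, 0.09], [0, 0, 0], 0], [[0.327, -0.168, 0.09], [0, 0, 0], 0], [[0.327, -0.168, 0.09], [0, 0, 0], 0], [[0.327, -0.168, 0.09], [0, 0, 0], 0], [[0.327, -0.168, 0.09], [0, 0, 0], 0], [[0.327, -0.168, 0.09], [0, 0, 0], 0], [[0.327, -0.168, 0.09], [0, 0, 0], 0], [[0.327, -0.168, 0.09], [0, 0, 0], 0], [[0, 0, 0], [0, 0, 0], 0], [[0, 0, 0], [0, 0, 0], 0]]'

```text
clock: 4.32
position: [528.9, -13.8, 150.4]
tool_rot: [180.0, 0.0, -86.4]
contact_force: [-0.5, 0.1, -0.2]
finger_gap: 0.0
gripper_force: 0.0
```

```bash
python3 - <<'E'
from h import *
p=env.read_camera("side");save(p,"s1.png",(215,130,335,250),5)
for X in [(528.9,-13.8,150),(528.9,-13.8,113)]: print(proj(p,X))
E
```

```text
[[291.80488576 185.25199143]]
[[291.67023004 199.34064155]]
```

View pics/s1.png

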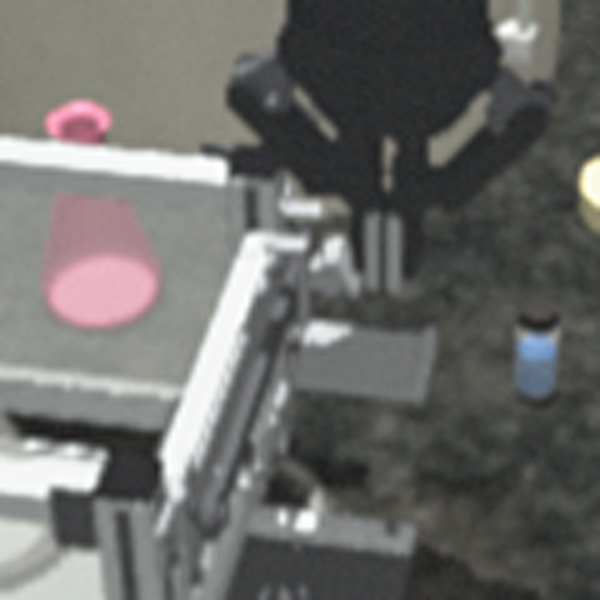

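The fingertip (crop 384,280) is above the plate, which spans crop x 290–435 with its lip at the right. Lowering until it touches.

play_rows --rows '[[[0, 0, 0.09], [0, 0, 0], 0], [[0, 0, 0.09], [0, 0, 0], 0], [[0, 0, 0.03], [0, 0, 0], 0], [[0, 0, 0.03], [0, 0, 0], 0], [[0, 0, 0], [0, 0, 0], 0], [[0, 0, 0], [0, 0, 0], 0]]'

```text
clock: 5.12
position: [529.4, -14.2, 126.5]
tool_rot: [-180.0, -0.0, -86.4]
contact_force: [0.4, 0.2, -0.4]
finger_gap: -0.0
gripper_force: 0.0
```

play_rows --rows '[[[0, 0, 0.02], [0, 0, 0], 0], [[0, 0, 0.02], [0, 0, 0], 0], [[0, 0, 0], [0, 0, 0], 0]]'

```text
clock: 5.5
position: [529.1, -14.1, 122.1]
tool_rot: [180.0, 0.0, -86.4]
contact_force: [-0.5, 0.4, 0.2]
finger_gap: -0.1
gripper_force: 0.0
```

play_rows --rows '[[[0, 0, 0.02], [0, 0, 0], 0], [[0, 0, 0.01], [0, 0, 0], 0], [[0, 0, 0], [0, 0, 0], 0]]'

```text
clock: 5.88
position: [529.1, -14.1, 119.2]
tool_rot: [180.0, 0.0, -86.4]
contact_force: [0.4, 1.4, -1.8]
finger_gap: -0.2
gripper_force: 0.0
```

play_rows --rows '[[[0, 0, 0.02], [0, 0, 0], 0], [[0, 0, 0], [0, 0, 0], 0]]'

```text
clock: 6.12
position: [529.1, -14.1, 117.1]
tool_rot: [180.0, 0.0, -86.4]
contact_force: [0.2, 1.0, -0.1]
finger_gap: 0.4
gripper_force: 0.0
```

play_rows --rows '[[[0, 0, 0.02], [0, 0, 0], 0], [[0, 0, 0], [0, 0, 0], 0]]'

```text
clock: 6.38
position: [529.1, -14.1, 115.1]
tool_rot: [180.0, 0.0, -86.4]
contact_force: [-0.1, 0.0, -0.7]
finger_gap: -0.2
gripper_force: 0.0
```

play_rows --rows '[[[0, 0, 0.02], [0, 0, 0], 0], [[0, 0, 0], [0, 0, 0], 0]]'

```text
clock: 6.62
position: [529.3, -14.2, 113.4]
tool_rot: [-180.0, -0.0, -86.4]
contact_force: [0.2, -0.2, 1.3]
finger_gap: -0.1
gripper_force: 0.7
```

play_rows --rows '[[[0, 0, 0.02], [0, 0, 0], 0], [[0, 0, 0], [0, 0, 0], 0]]'

```text
clock: 6.88
position: [529.4, -14.3, 111.4]
tool_rot: [-180.0, -0.0, -86.4]
contact_force: [-0.2, -1.6, 2.9]
finger_gap: -0.1
gripper_force: 1.2
```

play_rows --rows '[[[0, 0, 0.02], [0, 0, 0], 0], [[0, 0, 0], [0, 0, 0], 0]]'

```text
clock: 7.12
position: [529.3, -14.3, 109.4]
tool_rot: [-180.0, -0.0, -86.4]
contact_force: [-0.9, -2.9, 3.3]
finger_gap: 0.2
gripper_force: 1.7
```

play_rows --rows '[[[0, 0, 0.02], [0, 0, 0], 0], [[0, 0, 0], [0, 0, 0], 0]]'

```text
clock: 7.38
position: [529.3, -14.3, 107.3]
tool_rot: [-180.0, -0.0, -86.4]
contact_force: [-1.3, -1.7, 4.6]
finger_gap: -0.1
gripper_force: 2.2
```

play_rows --rows '[[[0, 0, 0.02], [0, 0, 0], 0], [[0, 0, 0], [0, 0, 0], 0]]'

```text
clock: 7.62
position: [529.4, -14.4, 105.6]
tool_rot: [-180.0, -0.0, -86.4]
contact_force: [-1.1, -3.0, 7.1]
finger_gap: -0.0
gripper_force: 3.4
```

play_rows --rows '[[[0, 0, 0.02], [0, 0, 0], 0], [[0, 0, 0], [0, 0, 0], 0], [[0, 0, 0], [0, 0, 0], 0]]'

```text
clock: 8.0
position: [529.5, -14.5, 104.0]
tool_rot: [-180.0, -0.0, -86.4]
contact_force: [-2.2, -4.0, 8.9]
finger_gap: -0.2
gripper_force: 4.3
```

play_rows --rows '[[[0, 0, 0.01], [0, 0, 0], 0], [[0, 0, 0], [0, 0, 0], 0], [[0, 0, 0], [0, 0, 0], 0]]'

```text
clock: 8.38
position: [529.6, -14.6, 103.1]
tool_rot: [-179.9, -0.1, -86.4]
contact_force: [-1.5, -3.5, 9.2]
finger_gap: -0.1
gripper_force: 4.7
```

play_rows --rows '[[[0, 0, 0.01], [0, 0, 0], 0], [[0, 0, 0], [0, 0, 0], 0], [[0, 0, 0], [0, 0, 0], 0]]'

```text
clock: 8.75
position: [529.6, -14.6, 102.2]
tool_rot: [-179.9, -0.1, -86.4]
contact_force: [-1.3, -3.9, 9.9]
finger_gap: -0.1
gripper_force: 5.0
```

play_rows --rows '[[[-0.009, 0.02, 0], [0, 0, 0.0048], 0], [[-0.009, 0.02, 0], [0, 0, 0.0048], 0], [[0, 0, 0], [0, 0, 0], 0]]'

```text
clock: 9.12
position: [525.5, -13.1, 102.3]
tool_rot: [-179.9, -0.1, -88.2]
contact_force: [-2.1, -4.7, 10.0]
finger_gap: 0.3
gripper_force: 5.1
```

play_rows --rows '[[[-0.009, 0.02, 0], [0, 0, 0.0048], 0], [[0, 0, 0], [0, 0, 0], 0]]'

```text
clock: 9.38
position: [524.6, -12.5, 102.8]
tool_rot: [-179.8, -0.1, -89.1]
contact_force: [1.5, -5.0, 9.3]
finger_gap: 0.3
gripper_force: 4.5
```

play_rows --rows '[[[0, 0, 0.01], [0, 0, 0], 0], [[0, 0, 0], [0, 0, 0], 0]]'

```text
clock: 9.62
position: [524.7, -12.6, 102.0]
tool_rot: [-179.8, -0.1, -89.0]
contact_force: [1.8, -5.5, 10.8]
finger_gap: -0.2
gripper_force: 5.7
```

play_rows --rows '[[[-0.004, 0.01, 0], [0, 0, 0.0024], 0], [[0, 0, 0], [0, 0, 0], 0]]'

```text
clock: 9.88
position: [524.3, -12.3, 102.3]
tool_rot: [-179.7, -0.1, -89.5]
contact_force: [4.1, -4.8, 10.1]
finger_gap: -0.2
gripper_force: 5.3
```

play_rows --rows '[[[0.009, -0.025, 0], [0, 0, -0.0048], 0], [[0, 0, 0.01], [0, 0, 0], 0], [[0, 0, 0], [0, 0, 0], 0]]'

```text
clock: 10.25
position: [525.5, -12.8, 100.6]
tool_rot: [-179.9, -0.1, -88.6]
contact_force: [-1.9, -3.9, 11.5]
finger_gap: 0.2
gripper_force: 5.7
```

play_rows --rows '[[[0, 0, 0.01], [0, 0, 0], 0], [[0, 0, 0], [0, 0, 0], 0]]'

```text
clock: 10.5
position: [525.5, -12.8, 99.7]
tool_rot: [-179.9, -0.1, -88.6]
contact_force: [-1.8, -3.6, 12.4]
finger_gap: -0.0
gripper_force: 6.0
```

play_rows --rows '[[[-0.009, 0.02, 0], [0, 0, 0.0048], 0], [[0, 0, 0], [0, 0, 0], 0]]'

```text
clock: 10.75
position: [523.3, -11.9, 99.7]
tool_rot: [-179.9, -0.1, -89.5]
contact_force: [-2.5, -3.8, 12.6]
finger_gap: 0.2
gripper_force: 6.1
```

Now it moves freely past the earlier stopping point. Pulling further.

play_rows --rows '[[[-0.009, 0.02, 0], [0, 0, 0.0048], 0], [[-0.009, 0.02, 0], [0, 0, 0.0048], 0], [[0, 0, 0], [0, 0, 0], 0]]'

```text
clock: 11.12
position: [519.2, -10.2, 99.7]
tool_rot: [-179.9, -0.1, -91.2]
contact_force: [-2.5, -4.8, 11.6]
finger_gap: 0.3
gripper_force: 6.2
```

play_rows --rows '[[[-0.009, 0.02, 0], [0, 0, 0.0048], 0], [[-0.009, 0.02, 0], [0, 0, 0.0048], 0], [[0, 0, 0], [0, 0, 0], 0]]'

```text
clock: 11.5
position: [515.2, -8.3, 99.6]
tool_rot: [-179.9, -0.1, -92.9]
contact_force: [-2.5, -4.9, 12.1]
finger_gap: 0.0
gripper_force: 6.2
```

play_rows --rows '[[[-0.017, 0.04, 0], [0, 0, 0.0095], 0], [[-0.017, 0.04, 0], [0, 0, 0.0095], 0], [[-0.017, 0.04, 0], [0, 0, 0.0095], 0], [[-0.017, 0.04, 0], [0, 0, 0.0095], 0], [[0, 0, 0], [0, 0, 0], 0]]'

```text
clock: 12.12
position: [499.6, 0.1, 99.5]
tool_rot: [-179.9, -0.1, -99.8]
contact_force: [-4.4, -4.9, 11.6]
finger_gap: -0.0
gripper_force: 6.3
```

```bash
python3 - <<'E'
from h import *
p=env.read_camera("top");q=env.read_camera("side")
a=cv2.resize(p["image"][150:270,200:350],None,fx=2.6,fy=2.6,interpolation=cv2.INTER_CUBIC);b=cv2.resize(q["image"][145:265,205:325],None,fx=2.6,fy=2.6,interpolation=cv2.INTER_CUBIC)
cv2.imwrite("pics/c2.png",np.hstack([a,b])[...,::-1])
E
```

```text
(no output)
```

View pics/c2.png

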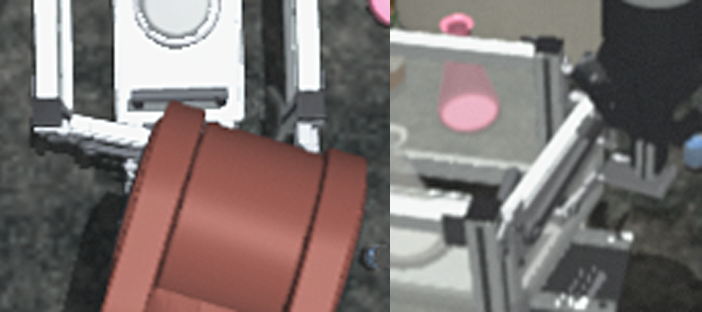

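play_rows --rows '[[[0, 0, -0.05], [0, 0, 0], 0], [[-0.017, 0.04, 0], [0, 0, 0.0095], 0], [[-0.026, 0.06, 0], [0, 0, 0.0143], 0], [[-0.035, 0.081, 0], [0, 0, 0.0191], 0], [[-0.035, 0.081, 0], [0, 0, 0.0191], 0], [[-0.035, 0.081, 0], [0, 0, 0.0191], 0], [[-0.035, 0.081, 0], [0, 0, 0.0191], 0], [[-0.035, 0.081, 0], [0, 0, 0.0191], 0], [[-0.035, 0.081, 0], [0, 0, 0.0191], 0]]'

```text
clock: 13.35
position: [453.9, 44.9, 104.0]
tool_rot: [-180.0, 0.0, -124.8]
contact_force: [-1.2, -1.1, 8.2]
finger_gap: -0.2
gripper_force: 4.3
```

play_rows --rows '[[[-0.035, 0.081, 0], [0, 0, 0.0191], 0], [[-0.035, 0.081, 0], [0, 0, 0.0191], 0], [[-0.035, 0.081, 0], [0, 0, 0.0191], 0], [[-0.035, 0.081, 0], [0, 0, 0.0191], 0], [[-0.035, 0.081, 0], [0, 0, 0.0191], 0], [[-0.035, 0.081, 0], [0, 0, 0.0191], 0], [[0, 0, 0], [0, 0, 0], 0]]'

```text
clock: 14.22
position: [433.5, 93.9, 104.2]
tool_rot: [-180.0, 0.1, -145.3]
contact_force: [0.2, 0.7, 9.0]
finger_gap: 0.0
gripper_force: 4.1
```

play_rows --rows '[[[-0.035, 0.081, 0], [0, 0, 0.0191], 0], [[-0.035, 0.081, 0], [0, 0, 0.0191], 0], [[-0.035, 0.081, 0], [0, 0, 0.0191], 0], [[-0.035, 0.081, 0], [0, 0, 0.0191], 0], [[-0.035, 0.081, 0], [0, 0, 0.0191], 0], [[-0.035, 0.081, 0], [0, 0, 0.0191], 0], [[-0.035, 0.081, 0], [0, 0, 0.0191], 0], [[-0.035, 0.081, 0], [0, 0, 0.0191], 0], [[-0.035, 0.081, 0], [0, 0, 0.0191], 0], [[-0.035, 0.081, 0], [0, 0, 0.0191], 0], [[0, 0, 0], [0, 0, 0], 0], [[0, 0, 0], [0, 0, 0], 0]]'

```text
clock: 15.72
position: [440.7, 180.1, 104.5]
tool_rot: [180.0, 0.2, -179.7]
contact_force: [3.8, -1.2, 7.6]
finger_gap: -0.2
gripper_force: 3.8
```

play_rows --rows '[[[0, 0, -0.1], [0, 0, 0], 0], [[0, 0, -0.4], [0, 0, 0], 0], [[0, 0, -0.6], [0, 0, 0], 0]]'

```text
clock: 16.1
position: [437.1, 179.8, 212.7]
tool_rot: [180.0, -0.3, -179.7]
contact_force: [1.8, -0.1, 0.5]
finger_gap: 0.1
gripper_force: 0.0
```

```bash
python3 - <<'E'
from h import *
from plan import *
p=env.read_camera("top");q=env.read_camera("side")
for l in ["handle","hinge_axis","plate_nominal","flask_centre","seat"]:
    a=env.tip_of(l,p);b=env.tip_of(l,q)
    print(l,[(np.round(x["xy"]).tolist(),round(x["p"],2)) for x in a[:3]],[(np.round(x["xy"]).tolist(),round(x["p"],2)) for x in b[:3]])
    if l=="handle":
        if a: print(atz(p,a[0]["xy"],75))
        if a and b: print(tri(p,a[0]["xy"],q,b[0]["xy"]))
print(loc(30,0),here())
a=cv2.resize(p["image"][80:290,170:350],None,fx=2.2,fy=2.2,interpolation=cv2.INTER_CUBIC);b=cv2.resize(q["image"][115:325,145:325],None,fx=2.2,fy=2.2,interpolation=cv2.INTER_CUBIC)
cv2.imwrite("pics/c3.png",np.hstack([a,b])[...,::-1])
E
```

```text
handle [([271.0, 186.0], 0.82)] [([247.0, 225.0], 0.85)]
[613.75889409  29.99171352  75.        ]
(array([615.30214728,  30.13176262,  61.34379814]), np.float64(0.3699641770704476))
hinge_axis [([346.0, 245.0], 0.66)] [([251.0, 244.0], 0.92)]
plate_nominal [] [([286.0, 202.0], 0.56)]
flask_centre [([174.0, 147.0], 0.88), ([176.0, 209.0], 0.81), ([266.0, 145.0], 0.78)] [([241.0, 306.0], 0.92), ([175.0, 296.0], 0.77), ([206.0, 213.0], 0.64)]
seat [([268.0, 152.0], 0.88), ([272.0, 189.0], 0.31)] []
[614.04404395  35.63145619] [np.float64(438.7204855964046), np.float64(179.61597956939445), np.float64(212.5975293658329), np.float64(-179.67225775804675)]
```

View pics/c3.png

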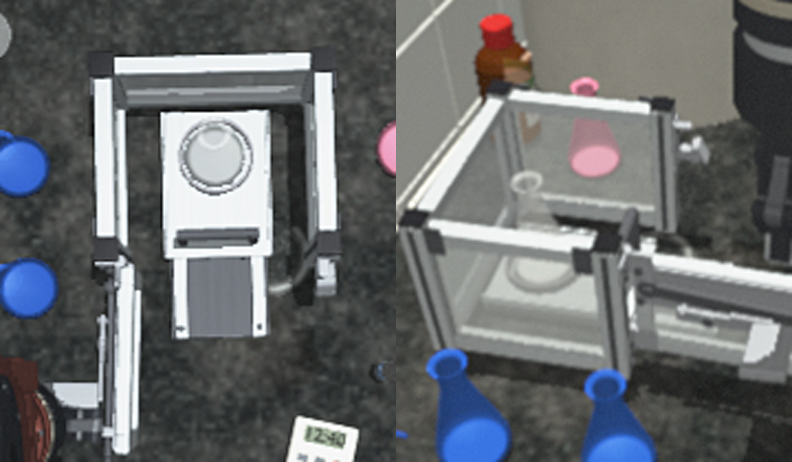

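The gate is about 90° open (top crop, x≈120). The handle is the dark bar centred at crop (216,237), which is about pixel (268,188). That agrees with the model position (613,35).

```bash
sed -i 's/round(\([^[]*\),\([34]\))/float(round(\1,\2))/g' plan.py; python3 - <<'E'
from plan import *
h=here();h[3]-=0 
plan(h,[(560,80,222,-86.5,11)],0.5)
plan((560,80,222,-86.5),[(613,35,200,-86.5,3)],0.5)
E
```

```text
11
[[[np.float64(-0.11),np.float64(-0.091),np.float64(-0.009)],[0,0,np.float64(-0.0471)],0.5],[[np.float64(-0.095),np.float64(-0.106),np.float64(-0.009)],[0,0,np.float64(-0.0471)],0.5],[[np.float64(-0.078),np.float64(-0.119),np.float64(-0.009)],[0,0,np.float64(-0.0471)],0.5],[[np.float64(-0.06),np.float64(-0.129),np.float64(-0.009)],[0,0,np.float64(-0.0471)],0.5],[[np.float64(-0.04),np.float64(-0.137),np.float64(-0.009)],[0,0,np.float64(-0.0471)],0.5],[[np.float64(-0.02),np.float64(-0.141),np.float64(-0.009)],[0,0,np.float64(-0.0471)],0.5],[[np.float64(0.001),np.float64(-0.143),np.float64(-0.009)],[0,0,np.float64(-0.0471)],0.5],[[np.float64(0.022),np.float64(-0.141),np.float64(-0.009)],[0,0,np.float64(-0.0471)],0.5],[[np.float64(0.043),np.float64(-0.136),np.float64(-0.009)],[0,0,np.float64(-0.0471)],0.5],[[np.float64(0.062),np.float64(-0.128),np.float64(-0.009)],[0,0,np.float64(-0.0471)],0.5],[[np.float64(0.081),np.float64(-0.118),np.float64(-0.009)],[0,0,np.float64(-0.0471)],0.5]]
3
[[[np.float64(0.161),np.float64(-0.167),np.float64(0.073)],[0,0,np.float64(-0.0)],0.5],[[np.float64(0.161),np.float64(-0.167),np.float64(0.073)],[0,0,np.float64(-0.0)],0.5],[[np.float64(0.161),np.float64(-0.167),np.float64(0.073)],[0,0,np.float64(-0.0)],0.5]]
```

play_rows --rows '[[[-0.11, -0.091, -0.009], [0, 0, -0.0471], 0.5], [[-0.095, -0.106, -0.009], [0, 0, -0.0471], 0.5], [[-0.078, -0.119, -0.009], [0, 0, -0.0471], 0.5], [[-0.06, -0.129, -0.009], [0, 0, -0.0471], 0.5], [[-0.04, -0.137, -0.009], [0, 0, -0.0471], 0.5], [[-0.02, -0.141, -0.009], [0, 0, -0.0471], 0.5], [[0.001, -0.143, -0.009], [0, 0, -0.0471], 0.5], [[0.022, -0.141, -0.009], [0, 0, -0.0471], 0.5], [[0.043, -0.136, -0.009], [0, 0, -0.0471], 0.5], [[0.062, -0.128, -0.009], [0, 0, -0.0471], 0.5], [[0.081, -0.118, -0.009], [0, 0, -0.0471], 0.5]]'

```text
clock: 18.08
position: [560.6, 80.0, 222.8]
tool_rot: [180.0, 0.0, -86.1]
contact_force: [0.1, -0.1, -0.8]
finger_gap: 42.7
gripper_force: 0.0
```

play_rows --rows '[[[0.161, -0.167, 0.073], [0, 0, 0], 0.5], [[0.161, -0.167, 0.073], [0, 0, 0], 0.5], [[0.161, -0.167, 0.073], [0, 0, 0], 0.5], [[0, 0, 0], [0, 0, 0], 0.5], [[0, 0, 0], [0, 0, 0], 0.5]]'

```text
clock: 18.7
position: [613.1, 35.6, 201.3]
tool_rot: [180.0, 0.0, -86.4]
contact_force: [-0.4, -0.0, 0.9]
finger_gap: 42.9
gripper_force: 0.0
```

play_rows --rows '[[[0, 0, 0.25], [0, 0, 0], 0.5], [[0, 0, 0.25], [0, 0, 0], 0.5], [[0, 0, 0.25], [0, 0, 0], 0.5], [[0, 0, 0.2], [0, 0, 0], 0.5], [[0, 0, 0.14], [0, 0, 0], 0.5], [[0, 0, 0.05], [0, 0, 0], 0.5], [[0, 0, 0.05], [0, 0, 0], 0.5], [[0, 0, 0], [0, 0, 0], 0.5]]'

```text
clock: 19.7
position: [613.7, 35.2, 82.5]
tool_rot: [-180.0, -0.0, -86.4]
contact_force: [-0.5, -0.5, 0.6]
finger_gap: 42.6
gripper_force: 0.0
```

```bash
python3 - <<'E'
from h import *
s=env.read_state();print(s["position"],s["contact_force"])
q=env.read_camera("side");save(q,"c4.png",(165,120,325,260),4)
print((proj(q,[[614,35,75],s["position"]])-[165,120])*4)
E
```

```text
[613.68447374  35.17931869  82.53754233] [-0.50735324 -0.46739593  0.6238593 ]
[[327.37472929 405.8976574 ]
 [326.91066706 395.57728502]]
```

View pics/c4.png

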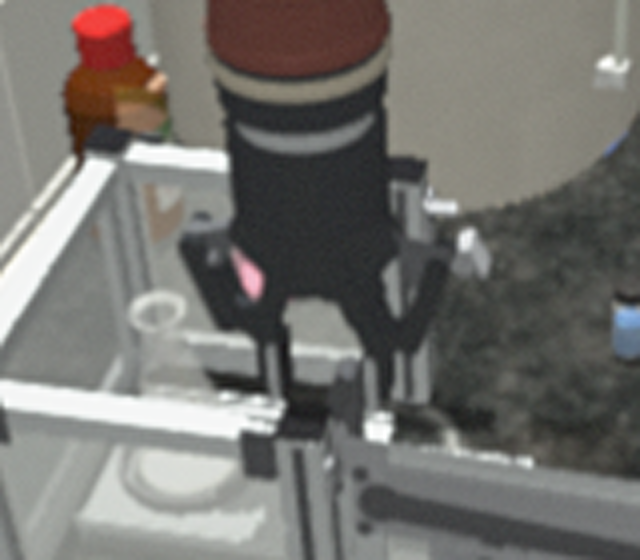

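The fingers are at crop x≈270 and 375, either side of the expected handle position (327,405), and clear of the flask. Lowering and closing.

play_rows --rows '[[[0, 0, 0.06], [0, 0, 0], 0.5], [[0, 0, 0.06], [0, 0, 0], 0.5], [[0, 0, 0.06], [0, 0, 0], 0.5], [[0, 0, 0.06], [0, 0, 0], 0.5], [[0, 0, 0], [0, 0, 0], 0.5]]'

```text
clock: 20.38
position: [613.0, 35.3, 57.5]
tool_rot: [179.9, 0.0, -86.4]
contact_force: [-0.8, -0.1, -0.0]
finger_gap: 42.7
gripper_force: 0.0
```

play_rows --rows '[[[0, 0, 0], [0, 0, 0], 0.3], [[0, 0, 0], [0, 0, 0], 0.15], [[0, 0, 0], [0, 0, 0], 0], [[0, 0, 0], [0, 0, 0], 0], [[0, 0, 0], [0, 0, 0], 0], [[0, 0, 0], [0, 0, 0], 0]]' --force 25

```text
clock: 21.12
position: [612.3, 35.1, 58.5]
tool_rot: [179.9, -0.0, -86.4]
contact_force: [-7.8, -0.1, 4.8]
finger_gap: 10.9
gripper_force: 24.4
```

play_rows --rows '[[[0, 0.01, 0], [0, 0, 0], 0], [[0, 0.02, 0], [0, 0, 0], 0], [[0, 0.03, 0], [0, 0, 0], 0], [[0, 0.05, 0], [0, 0, 0], 0], [[0, 0.06, 0], [0, 0, 0], 0], [[0, 0.07, 0], [0, 0, 0], 0], [[0, 0.07, 0], [0, 0, 0], 0], [[0, 0.06, 0], [0, 0, 0], 0], [[0, 0.05, 0], [0, 0, 0], 0], [[0, 0.04, 0], [0, 0, 0], 0], [[0, 0.02, 0], [0, 0, 0], 0], [[0, 0.01, 0], [0, 0, 0], 0]]'

```text
clock: 22.62
position: [564.7, 32.3, 58.5]
tool_rot: [-180.0, 0.0, -86.4]
contact_force: [1.9, 5.1, 4.9]
finger_gap: 11.3
gripper_force: 24.9
```

play_rows --rows '[[[-0.005, 0.01, 0], [0, 0, 0], 0], [[0, 0.03, 0], [0, 0, 0], 0], [[-0.002, 0.05, 0], [0, 0, 0], 0], [[-0.002, 0.07, 0], [0, 0, 0], 0], [[-0.002, 0.08, 0], [0, 0, 0], 0], [[-0.002, 0.09, 0], [0, 0, 0], 0], [[-0.002, 0.09, 0], [0, 0, 0], 0], [[-0.002, 0.09, 0], [0, 0, 0], 0], [[-0.002, 0.08, 0], [0, 0, 0], 0], [[0, 0.06, 0], [0, 0, 0], 0], [[0, 0.04, 0], [0, 0, 0], 0], [[0, 0.02, 0], [0, 0, 0], 0]]'

```text
clock: 24.12
position: [493.4, 28.4, 58.5]
tool_rot: [-180.0, -0.1, -86.5]
contact_force: [2.1, -7.2, 4.6]
finger_gap: 11.3
gripper_force: 24.8
```

play_rows --rows '[[[0, 0.02, 0], [0, 0, 0], 0], [[0, 0.03, 0], [0, 0, 0], 0], [[0, 0.03, 0], [0, 0, 0], 0], [[0, 0.03, 0], [0, 0, 0], 0], [[0, 0.02, 0], [0, 0, 0], 0], [[0, 0.02, 0], [0, 0, 0], 0], [[0, 0.01, 0], [0, 0, 0], 0], [[0, 0.01, 0], [0, 0, 0], 0]]'

```text
clock: 25.12
position: [476.6, 27.4, 58.5]
tool_rot: [-180.0, -0.1, -86.5]
contact_force: [2.0, -6.1, 4.7]
finger_gap: 10.9
gripper_force: 24.9
```

play_rows --rows '[[[0, 0.01, 0], [0, 0, 0], 0], [[0, 0.01, 0], [0, 0, 0], 0], [[0, 0.01, 0], [0, 0, 0], 0], [[0, 0, 0], [0, 0, 0], 0]]'

```text
clock: 25.62
position: [473.5, 27.2, 58.5]
tool_rot: [-180.0, -0.1, -86.5]
contact_force: [1.2, -5.9, 5.7]
finger_gap: 10.9
gripper_force: 24.9
```

play_rows --rows '[[[0, 0.01, 0], [0, 0, 0], 0], [[0, 0.01, 0], [0, 0, 0], 0], [[0, 0, 0], [0, 0, 0], 0]]'

```text
clock: 26.0
position: [472.4, 27.1, 58.5]
tool_rot: [-179.9, -0.1, -86.5]
contact_force: [6.6, -5.4, 0.9]
finger_gap: 11.1
gripper_force: 24.7
```

play_rows --rows '[[[0.006, -0.008, 0], [0, 0, 0], 0], [[0, 0, 0], [0, 0, 0], 0], [[0, 0, 0], [0, 0, 0], 0.2], [[0, 0, 0], [0, 0, 0], 0.35], [[0, 0, 0], [0, 0, 0], 0.5], [[0, 0, 0], [0, 0, 0], 0.5], [[0, 0, 0], [0, 0, 0], 0.5]]'

```text
clock: 26.88
position: [472.4, 27.7, 58.2]
tool_rot: [180.0, 0.0, -86.4]
contact_force: [-0.4, -0.6, -0.8]
finger_gap: 42.7
gripper_force: 0.0
```

play_rows --rows '[[[0, 0, -0.1], [0, 0, 0], 0.5], [[0, 0, -0.2], [0, 0, 0], 0.5], [[0, 0, -0.4], [0, 0, 0], 0.5], [[0, 0, -0.4], [0, 0, 0], 0.5], [[0, 0, -0.4], [0, 0, 0], 0.5], [[0, 0, 0], [0, 0, 0], 0.5]]'

```text
clock: 27.62
position: [474.2, 27.3, 212.4]
tool_rot: [-179.7, -0.1, -86.4]
contact_force: [-0.3, 1.0, 0.4]
finger_gap: 42.5
gripper_force: 0.0
```

```bash
python3 - <<'E'
from h import *
p=env.read_camera("top");q=env.read_camera("side")
s=env.read_state();print(s["clock"],s["position"],s["contact_force"],s["finger_gap"])
for l in ["handle","seat","flask_centre"]:
    a=env.tip_of(l,p);b=env.tip_of(l,q)
    print(l,[(np.round(x["xy"]).tolist(),round(x["p"],2)) for x in a[:4]],[(np.round(x["xy"]).tolist(),round(x["p"],2)) for x in b[:4]])
print(proj(q,[[474,27,75],[559,32,21],[559,32,77]]))
a=cv2.resize(p["image"][80:290,170:350],None,fx=2.2,fy=2.2,interpolation=cv2.INTER_CUBIC);b=cv2.resize(q["image"][115:325,145:325],None,fx=2.2,fy=2.2,interpolation=cv2.INTER_CUBIC)
cv2.imwrite("pics/c5.png",np.hstack([a,b])[...,::-1])
E
```

```text
27.725 [472.72838249  27.64639641 208.72729047] [ 0.09406423  0.98216744 -0.39155406] 42.90904274566438
handle [([373.0, 273.0], 0.59), ([318.0, 201.0], 0.24)] [([313.0, 232.0], 0.74)]
seat [([267.0, 212.0], 0.63), ([272.0, 212.0], 0.54)] []
flask_centre [([269.0, 211.0], 0.87), ([173.0, 148.0], 0.82), ([359.0, 142.0], 0.75), ([178.0, 211.0], 0.6)] [([244.0, 307.0], 0.81), ([172.0, 298.0], 0.8), ([271.0, 223.0], 0.59)]
[[312.97503924 229.92668027]
 [272.99796081 243.03185768]
 [272.38915211 224.09366661]]
```

View pics/c5.png

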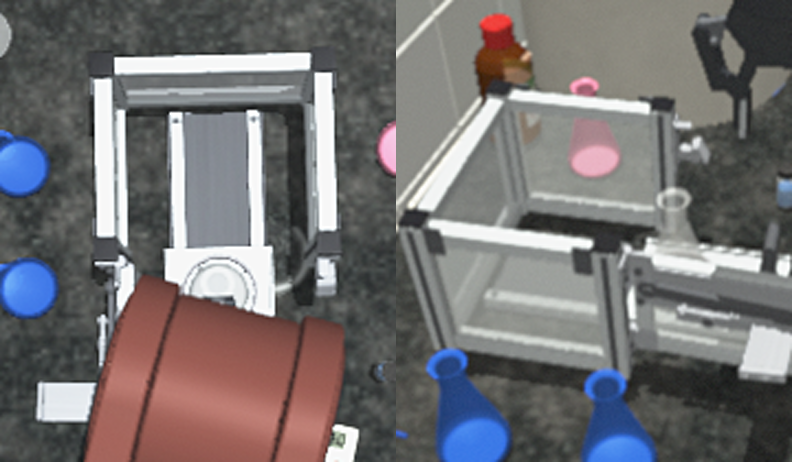

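The flask stands upright in its ring at (271,223), against a predicted (272,224). The handle is at (313,232), which is where the stop should put it, the gate is wide open, and the gripper is clear above everything. Handing in.

```bash
python3 -c "
from plant import env
print(env.close_job())"
```

```text
the job is handed in; nothing more can be done
None
```

The job is handed in at about 28 s of the 64 s allowed, with the gate about 90° open, the carriage drawn out to its stop, the flask upright in its ring and the gripper clear; the hand-in call did not return a verdict.

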